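# Recharge the filament dry box and close its sliding door onto the seal

### The arm

A 6-joint arm with a two-finger parallel gripper is mounted at the origin on the work surface. World frame = base frame: x ahead of the robot, y to its left, z up, the work surface at z = 0. Lengths are in m, angles in degrees, forces in N, time in s.
With the tool pointing down it reaches from about 0.225 to 0.875 m from the base axis. Payload 3.4 kg.
Tool frame: the origin (TCP) lies at the very end of the fingers, on their centre line; the grasp point (between the pads) lies 19 mm behind it; x points along the fingers, z is the direction in which the jaws open and shut, and the axes are right-handed (so a half turn about x gives the same grasp; the last joint's range is limited). The gripper opens to 85 mm and grips with 20 to 120 N. Pads are 22 mm wide; open, the fingers measure 114 mm over their backs; the gripper's body (76 mm by 85 mm) begins 54 mm behind the grasp point. The pads swing forward as they close: fully open they stand 13 mm farther back than shut.
Start: joints at [-71.62, 15.808, 86.224, -0, 77.962, -6.933], TCP at [0.246, -0.52, 0.206] pointing down, gripper open.
Joint ranges: [-165.64, 165.64], [-43.16, 119.46], [12.63, 154.43], [-67.54, 247.53], [6.08, 155.33], [-154.97, 154.97]. Speed limits (degrees/s): [147.25, 147.25, 180, 180, 180, 180].

### API

Orientations are given as [roll, pitch, yaw] about the fixed x, y, z axes, in that order (R = Rz(yaw) Ry(pitch) Rx(roll)).
In Python, from station import arm gives the robot as it stands.
- The arm moves only by the shell command python3 -m crank 'ROWS' [OPENING] [FORCE]. ROWS is JSON, a list of rows, each a list of 4 numbers: the shift along the tool's x, y, z each as a share of 4 cm, from -1 to 1, then the turn about the tool's x as a share of 5 degrees, from -1 to 1. A call has exactly 8 rows; each row shifts and turns the commanded pose from where the row before left it, along the tool's axes as they then stand; what a row does not reach is not made up. A row lasts 1/10 s, in which the tool goes at most 50 mm and 8.59 degrees, less where a joint would pass 70% of its speed; a pose out of reach is approached as far as the arm can. A call with a number of a shift or a turn outside -1 to 1 is refused whole. A call with a gripper value outside its range is refused whole. OPENING is the closure, from 0 (fully open) to 1 (shut), set as the call begins (- or left out, the last holds). The fingers move at their own pace and stop on an object; FORCE is the grip in N (left out, the last holds). Time passes only in rows, so rows that do not move let the fingers close, or fill a call up. It gives the time, the measured TCP pose, the force and the opening at its end, in the units of the state.
- arm.read_state(): the state, without advancing time (a new reading comes with each control period).
- arm.capture(name): name is "scene" or "top"; returns a dict with "frame" (480x640x3 uint8, red, green, blue), "fx", "fy", "cx", "cy" (pixels), "k1" (the pictures are not rectified: a ray, as slopes to the right and down, at radius r is drawn at 1 + k1 r^2 times it, then the intrinsics apply), "eye" and "rotation" of the camera in the world. Camera axes: x right, y down, z forward; pixel columns grow to the right and rows downward; lengths in m; the calibration is good to about 2 mm. A picture is of the moment at which its call begins. There is no depth.
- arm.hand_in(): hands the job in, once; it reports no verdict.
The state is a dict: "time_s": time; "joints": joint angles; "qd": joint speeds; "tau": joint torques, N m; "tcp_pos": TCP position; "orientation": TCP orientation; "contact_force": force on the tool from outside, world axes, zero at the start; "torque": the same for the moment, N m; "opening": opening from 0.0 (shut) to 1.0 (fully open).
Only numpy, scipy, OpenCV 4.12 (cv2) and the standard library are available. Lean on these libraries where they do the work, as an engineer would, in place of code of your own. Each camera call takes 0.05 s, during which the arm holds its last target. There are 200 camera calls.

### The job

Stand the fresh blue desiccant canister upright, fully down in the yellow cup inside the filament dry box, and let go of it. Then push the box's clear sliding door along its track until it closes against the frame, pressing it home firmly but gently (a push of about 15 N) so that it stays closed with the rubber seal a little squeezed, never crushed. Leave the other things on the bench as they are.

Things in the scene. Friction and masses are not known exactly. Their poses are not given: they have to be found in the camera images.
- drybox: Fixed box, 240 (its x) x 420 (y) x 115 mm high, walls 6. Origin: centre of underside, z up; pose varies. Top of its -y half is open; a fixed deck covers its +y half. Guide rails on both long sides, tops 130 mm above the bench. A clear door slides along y between them. At the opening's -y end a dark frame bar (top 132 mm above the bench) carries a black rubber seal strip facing the door's edge.
- cup (a point): Centre of the inner floor of the yellow cup inside the box, below the opening: 10 mm above the bench, at box x = 0, y = -110 mm. Bore 45 mm wide, flaring to 56 at the rim, 22 mm above the cup's floor; outside 65 mm. Axes parallel to the box's. Free space from its centre at the start: 55 mm or more along the box's y either way (frame, door), 105 mm along the box's x.
- canister_center (a point): Centre (half-way up) of the fresh canister: blue upright cylinder, white cap and bands, 40 mm wide, 92 mm high, 0.08 to 0.17 kg, loose on the bench to either side of the box. Grip it about 30 mm above this centre so that the gripper clears the box. Seated, this centre is 46 mm above cup and its top is 15 mm under the door; if not fully down it blocks the door.
- canister: The same fresh blue canister; origin at the centre of its underside, z up.
- spent: Used canister of the same size, orange with a white cap: a bystander. Origin: centre of its underside. It, the glue bottle and the fresh canister may stand in one another's places.
- glue: White glue bottle with a red cap, 42 mm in diameter, 110 mm high: a bystander. Origin at the centre of its underside.
- spool_pink: Pink filament spool lying flat, 100 mm in diameter, 45 mm high: a bystander. Origin at the centre of its underside.
- spool_green: Green filament spool lying flat, 100 mm in diameter, 45 mm high: a bystander. Origin at the centre of its underside.
- screwdriver: Screwdriver lying at the back of the bench: a bystander.
- wrench: Wrench lying at the back of the bench: a bystander.
- basket: Pink bowl, 120 mm in diameter, 55 mm high, at the back of the bench: a bystander.
- handle (a point): Centre of the orange upright handle block on the door: 100 mm along the box's x, 16 mm thick along y, 40 mm tall (125 to 165 mm above the bench, centre at 145). Push it on its +y face towards the box's -y to close, or pinch it from above across its thickness. Axes parallel to the box's.
- hatch (a joint): Position of the door (clear panel 196 x 195 x 8 mm, orange edges), m, growing as it opens to box +y; 0.145 to 0.175 at the start. Handle centre is at box y = -0.0875 + this. The track drags with about 7 N and the door stays where left. It meets the seal anywhere from 0.002 to 0.018 (the frame bar is clamped anew each time): feel for it; the push then rises about 3 N per mm.
- seal (a joint): How far the sprung seal strip on the frame bar is squeezed by the door, m: 0 free, at most 0.0075; 3 N per mm. When the push ends it springs back to about 0.002 at most, held by the door's drag.
Not all that is in view belongs to the job. What is shaped like the canister but green, pink or turquoise is not meant.

How it is judged:
By the outcome, as a careful person would: the job done as asked, in the order asked, and still so for the second after the job is handed in, with the robot touching nothing.
It also fails if it takes over 69 s, if anything falls off the work surface, if the arm or the gripper's body presses on something with over 40 N, if the wrist force passes 120 N, or if a joint passes its speed limit or range.

## Working session

There is one attempt and no reset: what is moved stays moved. The work goes in short steps, Python scripts to look and compute and a shell command to move; the robot and the scene stay as the last step left them, time stands still between calls to the robot, and variables do not carry over. Pictures are saved under pics/ and viewed, about 8 in all and at most 12, crops included, and the job is handed in when it is done.

```bash
ls; mkdir -p pics; cat > h.py <<'E'
import numpy as np, cv2
from station import arm
def cap(n):
    return arm.capture(n)
def K(c): return np.array([[c["fx"],0,c["cx"]],[0,c["fy"],c["cy"]],[0,0,1]]), np.array([c["k1"],0,0,0,0.])
def ray(c,uv):
    k,d=K(c); p=cv2.undistortPoints(np.array([[uv]],float),k,d)[0,0]
    return np.array(c["eye"]), np.array(c["rotation"])@np.array([p[0],p[1],1])
def onz(c,uv,z):
    e,r=ray(c,uv); return e+r*(z-e[2])/r[2]
def proj(c,P):
    k,d=K(c); R=np.array(c["rotation"]).T
    return cv2.projectPoints(np.atleast_2d(np.array(P,float)),cv2.Rodrigues(R)[0],-R@np.array(c["eye"]),k,d)[0][:,0]
def save(c,f): cv2.imwrite("pics/"+f,c["frame"][:,:,::-1])
E
python3 - <<'E'
from h import *
for n in("scene","top"):
    c=cap(n); save(c,n+"0.png"); print(n,{k:v for k,v in c.items() if k!="frame"})
print(arm.read_state())
E
```

```text
pics
scene {'fx': 453.53796313156306, 'fy': 453.53796313156306, 'cx': 316.76313700161137, 'cy': 232.15156394657456, 'k1': -0.03816937778055647, 'eye': array([ 1.19650254, -0.22614499,  0.87869762]), 'rotation': array([-138.58595069,   -0.83098356,   69.08571763])}
top {'fx': 499.4754265112518, 'fy': 499.4754265112518, 'cx': 316.9620694288103, 'cy': 238.38956602578057, 'k1': 0.009464099317782311, 'eye': array([0.49331753, 0.05369559, 1.27671223]), 'rotation': array([-175.19955268,   -1.70693567,  -88.6551764 ])}
{'time_s': 0.1, 'joints': array([-7.16200944e+01,  1.58455795e+01,  8.62882841e+01,  2.98638931e-04,
        7.79627141e+01, -6.93334583e+00]), 'qd': array([ 0.06368676, -0.11497967, -0.09800335, -0.15541163, -0.05359262,
        0.00786549]), 'tau': array([ 1.27104053e-03, -4.17699552e+01, -2.46403795e+01, -1.77881032e-05,
        5.70668824e-03,  8.35210727e-06]), 'tcp_pos': array([ 0.24567874, -0.51930044,  0.20490831]), 'orientation': array([172.89344178,  89.90342195, 108.2066307 ]), 'contact_force': array([-0.79846628,  0.93013464,  0.01719783]), 'torque': array([-0.01786561,  0.04841162,  0.01025525]), 'opening': 0.999285572043355}
```

View pics/scene0.png

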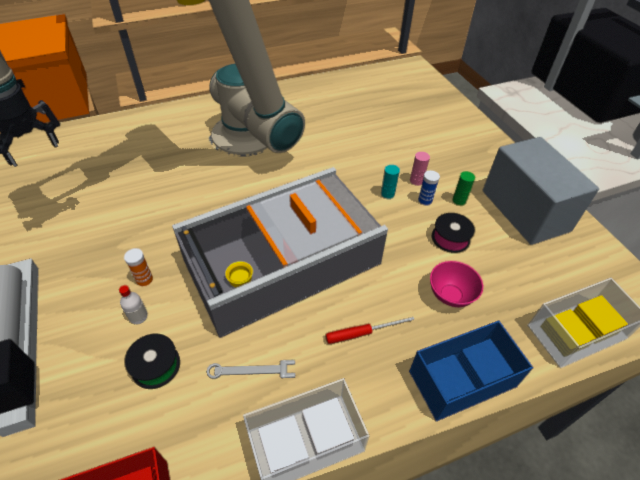

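View pics/top0.png

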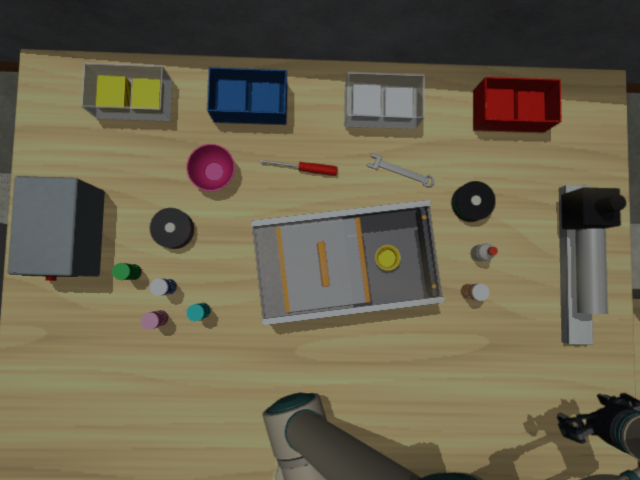

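The only blue canister with a white cap is at scene (429,187) / top (162,287). The turquoise (390,182), pink (421,167) and green (465,188) ones are decoys. I'll confirm with an enlarged crop.

```bash
sed -i 's/np.array(c\["rotation"\])/rot(c)/g' h.py; cat >> h.py <<'E'
from scipy.spatial.transform import Rotation as Ro
def rot(c): return Ro.from_euler("xyz",c["rotation"],degrees=True).as_matrix()
E
python3 - <<'E'
from h import *
a=cv2.imread("pics/scene0.png"); b=cv2.imread("pics/top0.png")
A=cv2.resize(a[140:220,370:490],(600,400),interpolation=cv2.INTER_CUBIC)
B=cv2.resize(b[195:335,245:455],(800,533),interpolation=cv2.INTER_CUBIC)
C=cv2.resize(b[250:340,100:220],(600,450),interpolation=cv2.INTER_CUBIC)
cv2.imwrite("pics/c1.png",np.vstack([cv2.resize(A,(400,266)),cv2.resize(C,(400,300))])); cv2.imwrite("pics/c2.png",B)
E
```

```text
(no output)
```

View pics/c1.png

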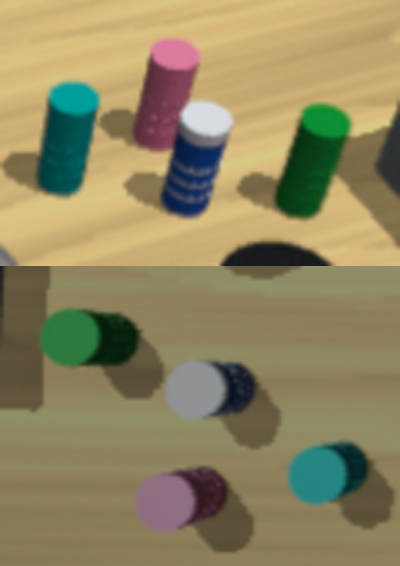

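View pics/c2.png

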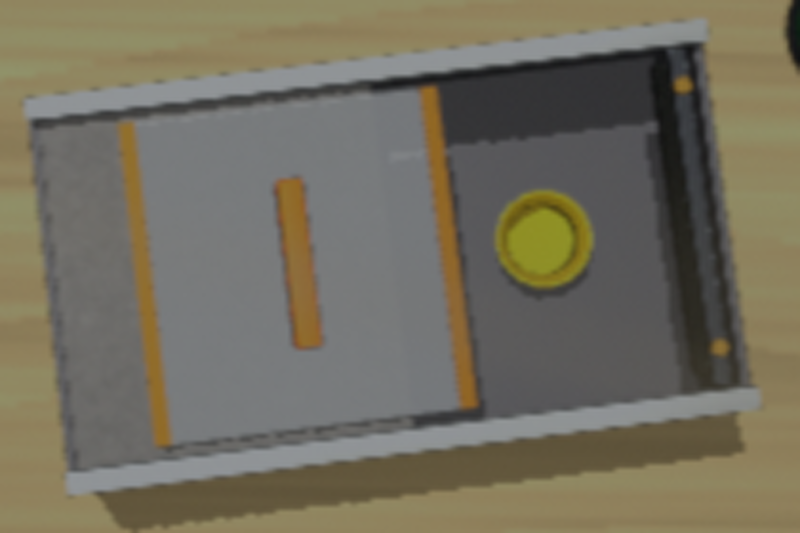

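```bash
python3 - <<'E'
from h import *
t=cap("top"); s=cap("scene")
f=lambda u,v:(245+u/3.81,195+v/3.81)
P=lambda n,p:print(n,p.round(4))
can=onz(t,(158.8,287.2),.092);P("can",can); P("can scene",onz(s,(431.8,176),.092))
for n,q in dict(pink=(149.5,321.1),turq=(195.4,312.7),green=(121.3,271.6)).items():
    o=onz(t,q,.092);P(n,o);d=(o-can)[:2];print(np.hypot(*d),np.degrees(np.arctan2(d[1],d[0])))
C=np.array([onz(t,f(*q),.130) for q in((24,98),(706,20),(760,408),(68,494))])
print(C.round(4),C.mean(0))
h=onz(t,f(299,263),.165); P("handle",h)
cup=onz(t,f(544,239),.032); P("cup rim",cup); P("cup floor",onz(t,f(542,241),.010))
y=(C[0]-C[1])+(C[3]-C[2]); y/=np.linalg.norm(y); x=(C[0]-C[3])+(C[1]-C[2]);x/=np.linalg.norm(x)
print("yaw y",np.degrees(np.arctan2(-y[0],y[1])),"yaw x",np.degrees(np.arctan2(x[1],x[0])))
b=C.mean(0); P("cup from box",b-.11*y); P("y of handle",np.array([(h-b)@y,(h-b)@x,(cup-b)@y,(cup-b)@x]))
P("cup scene",onz(s,(239.5,272),.032))
st=arm.read_state();P("R",Ro.from_euler("xyz",st["orientation"],degrees=True).as_matrix())
E
```

```text
can [0.4696 0.3878 0.092 ]
can scene [0.4731 0.3852 0.092 ]
pink [0.3908 0.4052 0.092 ]
0.08066424798553316 167.53747108069444
turq [0.4123 0.3003 0.092 ]
0.1045416938469891 -123.20660700616533
green [0.5039 0.4763 0.092 ]
0.09491369445255675 68.80623233430212
[[ 0.6273  0.1739  0.13  ]
 [ 0.6866 -0.2407  0.13  ]
 [ 0.4513 -0.2745  0.13  ]
 [ 0.3913  0.1397  0.13  ]] [ 0.53914692 -0.05038372  0.13      ]
handle [0.5306 0.0069 0.165 ]
cup rim [ 0.5548 -0.1594  0.032 ]
cup floor [ 0.5545 -0.1619  0.01  ]
yaw y 8.191646248057976 yaw x 8.205916655732011
cup from box [ 0.5548 -0.1593  0.13  ]
y of handle [ 5.790e-02 -3.000e-04 -1.101e-01 -1.000e-04]
cup scene [ 0.5562 -0.1591  0.032 ]
R [[-3.000e-04  9.040e-01  4.275e-01]
 [ 1.000e-03  4.275e-01 -9.040e-01]
 [-1.000e+00  2.000e-04 -1.100e-03]]
```

```bash
python3 -m crank '[[-0.125,0.616,-0.753,0],[-0.125,0.616,-0.753,0],[-0.125,0.616,-0.753,0],[-0.125,0.616,-0.753,0],[-0.125,0.616,-0.753,0],[-0.125,0.616,-0.753,0],[-0.125,0.616,-0.753,0],[-0.125,0.616,-0.753,0]]' 0 40
python3 -m crank '[[0,0.616,-0.753,0],[0,0.616,-0.753,0],[0,0.616,-0.753,0],[0,0.616,-0.753,0],[0,0.616,-0.753,0],[0,0.616,-0.753,0],[0,0.616,-0.753,0],[0,0.616,-0.753,0]]'
python3 -m crank '[[0,0.616,-0.753,0],[0,0.616,-0.753,0],[0,0.616,-0.753,0],[0,0.616,-0.753,0],[0,0.616,-0.753,0],[0,0.616,-0.753,0],[0,0.616,-0.753,0],[0,0.616,-0.753,0]]'
cat > st.py <<'E'
import sys
from h import *
s=arm.read_state(); R=Ro.from_euler("xyz",s["orientation"],degrees=True).as_matrix()
print("t",s["time_s"],"tcp",s["tcp_pos"].round(4),"jaw",np.degrees(np.arctan2(R[1,2],R[0,2])).round(2),"x",R[:,0].round(3),"F",s["contact_force"].round(1),"T",s["torque"].round(2),"open",round(s["opening"],3),"j",s["joints"].round(0))
if len(sys.argv)>3:
    d=np.array([float(v) for v in sys.argv[1:4]])-s["tcp_pos"]; print("tool delta rows",(R.T@d/.04).round(3))
E
python3 st.py 0.471 0.3865 0.058
```

```text
time_s: 1.0
tcp_pos: [0.321, -0.2161, 0.2458]
orientation: [64.7, 90.0, 0.0]
contact_force: [1.0, 0.8, 0.4]
opening: 1.002
time_s: 1.8
tcp_pos: [0.3962, 0.086, 0.2458]
orientation: [38.6, 90.0, -26.1]
contact_force: [0.3, -0.1, 0.6]
opening: 0.997
time_s: 2.6
tcp_pos: [0.4714, 0.3881, 0.2453]
orientation: [-49.1, 90.0, -113.8]
contact_force: [0.5, -0.5, 1.4]
opening: 1.002
t 2.6 tcp [0.4714 0.3881 0.2453] jaw -64.66 x [-0.    -0.001 -1.   ] F [ 0.5 -0.5  1.4] T [-0.    0.   -0.03] open 1.002 j [33. 18. 78. -0. 85. 98.]
tool delta rows [ 4.684 -0.023  0.03 ]
```

```bash
python3 -m crank '[[0.5,0,0.03,0],[0.8,-0.02,0,0],[0.8,0,0,0],[0.8,0,0,0],[0.8,0,0,0],[0.6,0,0,0],[0.38,0,0,0],[0,0,0,0]]'
python3 -m crank '[[0,0,0,0],[0,0,0,0],[0,0,0,0],[0,0,0,0],[0,0,0,0],[0,0,0,0],[0,0,0,0],[0,0,0,0]]' 1 40
python3 st.py
python3 - <<'E'
from h import *
c=cap("scene");cv2.imwrite("pics/g.png",cv2.resize(c["frame"][100:240,340:520,::-1],(720,560)))
E
```

```text
time_s: 3.4
tcp_pos: [0.4693, 0.3838, 0.0557]
orientation: [-81.6, 89.7, -146.3]
contact_force: [-0.0, 0.1, 0.4]
opening: 1.002
time_s: 4.2
tcp_pos: [0.4721, 0.3858, 0.06]
orientation: [98.7, 89.8, 34.0]
contact_force: [-0.7, 0.4, 5.6]
opening: 0.44
t 4.2 tcp [0.4721 0.3858 0.06  ] jaw -64.69 x [ 0.003  0.002 -1.   ] F [-0.7  0.4  5.6] T [-0.04  0.06  0.02] open 0.44 j [33. 25. 94.  0. 61. 97.]
```

View pics/g.png

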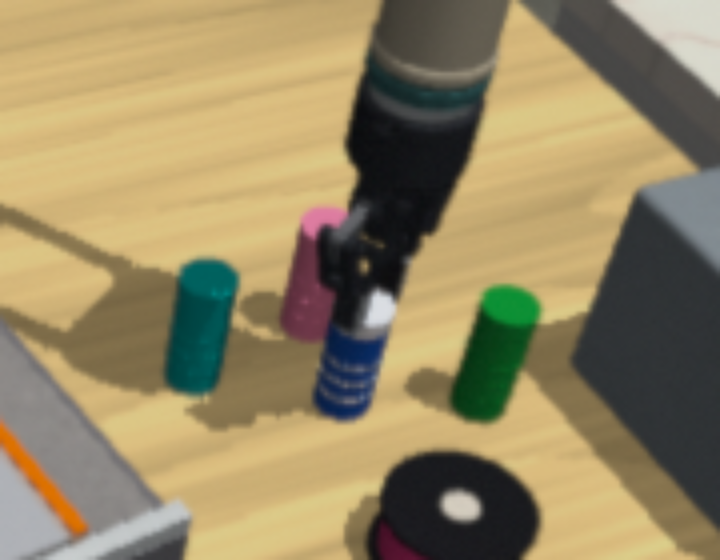

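The jaws hold the blue canister's top (crop 370,310) and the neighbours are undisturbed. Next I lift, then turn the jaws along the box's x.

```bash
python3 -m crank '[[-0.2,0,0,0],[-0.4,0,0,0],[-0.7,0,0,0],[-0.8,0,0,0],[-0.8,0,0,0],[-0.8,0,0,0],[-0.8,0,0,0],[-0.5,0,0,0]]'
python3 -m crank '[[0,0,0,-0.91],[0,0,0,-0.91],[0,0,0,-0.91],[0,0,0,-0.91],[0,0,0,-0.91],[0,0,0,-0.91],[0,0,0,-0.91],[0,0,0,-0.91]]'
python3 -m crank '[[0,0,0,-0.91],[0,0,0,-0.91],[0,0,0,-0.91],[0,0,0,-0.91],[0,0,0,-0.91],[0,0,0,-0.91],[0,0,0,-0.91],[0,0,0,-0.91]]'
python3 st.py 0.555 -0.1594 0.26
```

```text
time_s: 5.05
tcp_pos: [0.4715, 0.3852, 0.2614]
orientation: [92.6, 89.8, 27.9]
contact_force: [-0.4, 0.2, -0.4]
opening: 0.44
time_s: 5.85
tcp_pos: [0.4707, 0.3847, 0.2583]
orientation: [-107.5, 89.9, -135.6]
contact_force: [0.7, 0.5, -0.9]
opening: 0.438
time_s: 6.65
tcp_pos: [0.4707, 0.3847, 0.2583]
orientation: [-144.2, 89.9, -135.9]
contact_force: [-0.4, -0.9, 0.2]
opening: 0.435
t 6.65 tcp [0.4707 0.3847 0.2583] jaw 8.29 x [-0.001 -0.001 -1.   ] F [-0.4 -0.9  0.2] T [-0.01 -0.07  0.03] open 0.435 j [33. 17. 77. -0. 86. 24.]
tool delta rows [ -0.032 -13.763   0.123]
```

```bash
python3 -m crank '[[0,-0.7,0.01,0],[0,-0.9,0.01,0],[0,-0.9,0.01,0],[0,-0.9,0.01,0],[0,-0.9,0.01,0],[0,-0.9,0.01,0],[0,-0.9,0.01,0],[0,-0.9,0.01,0]]'
python3 -m crank '[[0,-0.9,0.01,0],[0,-0.9,0.01,0],[0,-0.9,0.01,0],[0,-0.9,0.01,0],[0,-0.9,0.01,0],[0,-0.9,0,0],[0,-0.8,0,0],[0,-0.56,0,0]]'
python3 st.py 0.555 -0.1594 0.12
python3 - <<'E'
from h import *
c=cap("scene");t=cap("top")
a=cv2.resize(c["frame"][110:310,150:350,::-1],(500,500)); b=cv2.resize(t["frame"][210:310,330:430,::-1],(300,300))
cv2.imwrite("pics/above.png",np.hstack([a,np.vstack([b,np.zeros((200,300,3),np.uint8)])]))
s=arm.read_state()
E
```

```text
time_s: 7.45
tcp_pos: [0.5134, 0.1068, 0.2586]
orientation: [-154.8, 90.0, -146.7]
contact_force: [0.7, -0.2, -1.0]
opening: 0.438
time_s: 8.25
tcp_pos: [0.5536, -0.1614, 0.2583]
orientation: [-155.3, 89.9, -147.3]
contact_force: [-0.5, 0.6, -0.5]
opening: 0.437
t 8.25 tcp [ 0.5536 -0.1614  0.2583] jaw 8.02 x [-0.001 -0.001 -1.   ] F [-0.5  0.6 -0.5] T [-0.01 -0.    0.04] open 0.437 j [-23.  15.  81.  -0.  85. -31.]
tool delta rows [3.457 0.045 0.045]
```

View pics/above.png

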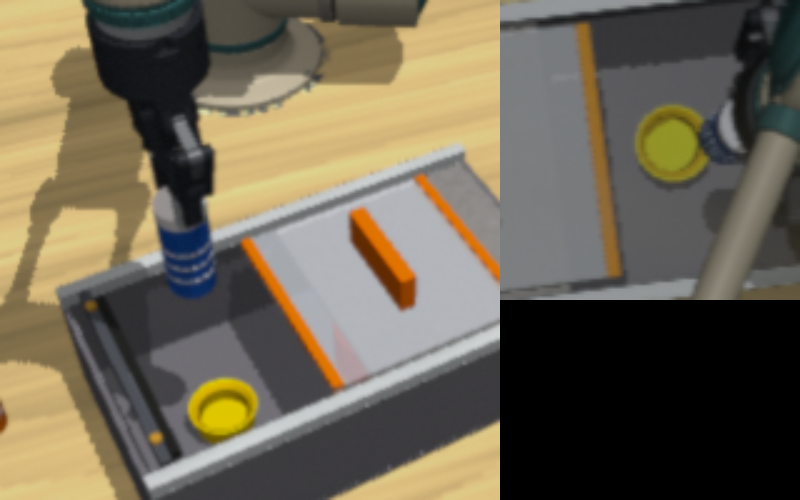

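```bash
python3 - <<'E'
from h import *
s=cap("scene")
print(onz(s,(226.4,223.8),.1985), [proj(s,[.5536,-.1614,z]) for z in(.1985,.2905)], proj(s,[.555,-.1594,.032]), "cup seen",150+223/2.5,110+404/2.5)
th=np.linspace(0,2*np.pi,73)
for z in(.1985,):
    p=proj(s,np.c_[.5536+.02*np.cos(th),-.1614+.02*np.sin(th),0*th+z]); print(p.min(0),p.max(0))
E
```

```text
[ 0.5551817  -0.16673125  0.1985    ] [array([[228.788823 , 222.5939599]]), array([[222.42397443, 189.48938593]])] [[239.24212734 271.65184199]] cup seen 239.2 271.6
[218.87082569 215.45597592] [238.68251151 229.94000942]
```

```bash
cat > fit.py <<'E'
from h import *
from scipy.optimize import least_squares
s=cap("scene"); f=s["frame"].astype(int); z0=arm.read_state()["tcp_pos"][2]-.06; tc=arm.read_state()["tcp_pos"]
m=((f[...,2]>f[...,0]+35)&(f[...,2]>f[...,1]+20)); m[:, :190]=0; m[:,270:]=0; m[:150]=0;m[300:]=0
m=cv2.morphologyEx(m.astype(np.uint8),cv2.MORPH_CLOSE,np.ones((7,7)))
th=np.linspace(0,2*np.pi,60)
v,u=np.nonzero(m); vb=v.max(); rows=range(vb-16,vb-7)
obs=[(u[v==r].min(),u[v==r].max()) for r in rows]; mid=np.array([(a+b)/2 for a,b in obs]); print(vb,[b-a+1 for a,b in obs],mid)
def model(p):
    x,y,tx,ty=p
    P=np.array([[x+tx*h+.02*np.cos(t),y+ty*h+.02*np.sin(t),z0+h] for h in(0,.06) for t in th])
    q=cv2.convexHull(proj(s,P).astype(np.float32))
    M=np.zeros((480*8,640*8),np.uint8); cv2.fillPoly(M,[np.round(q*8).astype(int)],1)
    w=M[4::8]; o=[]
    for r in rows:
        c=np.nonzero(w[r])[0]; o.append(c.mean()/8)
    return np.array(o), q[:,0,1].max()
for p in([tc[0],tc[1],0,0],[tc[0],tc[1]-.005,0,0],[tc[0]-.005,tc[1],0,0]): a,b=model(p); print(np.round(p,4),a.round(1),b)
E
python3 fit.py
```

```text
229 [np.int64(18), np.int64(19), np.int64(18), np.int64(18), np.int64(18), np.int64(18), np.int64(19), np.int64(19), np.int64(19)] [225.5 226.  226.5 226.5 226.5 226.5 227.  227.  227. ]
[ 0.5534 -0.159   0.      0.    ] [228.2 228.4 228.6 228.8 229.  229.1 229.4 229.6 229.8] 229.66583
[ 0.5534 -0.164   0.      0.    ] [225.6 225.8 226.  226.2 226.3 226.6 226.8 226.9 227.1] 230.30843
[ 0.5484 -0.159   0.      0.    ] [227.9 228.1 228.3 228.5 228.7 228.9 229.1 229.2 229.1] 227.92552
```

```bash
python3 st.py 0.5555 -0.1550 0.11; python3 -m crank '[[0.2,0.1,0.06,0],[0.5,0,0,0],[0.7,0,0,0],[0.7,0,0,0],[0.7,0,0,0],[0.6,0,0,0],[0.3,0,0,0],[0,0,0,0]]'
python3 -m crank '[[0,0,0,0],[0,0,0,0],[0,0,0,0],[0,0,0,0],[0,0,0,0],[0,0,0,0],[0,0,0,0],[0,0,0,0]]'
python3 st.py .5555 -.155 0.07; python3 fit.py
python3 - <<'E'
from h import *
c=cap("scene");cv2.imwrite("pics/near.png",cv2.resize(c["frame"][180:300,170:320,::-1],(750,600)))
E
```

```text
t 8.45 tcp [ 0.5534 -0.159   0.2582] jaw 8.05 x [-0.001  0.001 -1.   ] F [ 0.2 -0.7 -1. ] T [0.   0.04 0.01] open 0.439 j [-23.  15.  81.   0.  85. -31.]
tool delta rows [3.705 0.086 0.069]
time_s: 9.25
tcp_pos: [0.5544, -0.153, 0.1087]
orientation: [146.4, 89.8, 154.6]
contact_force: [0.1, 0.3, -1.1]
opening: 0.439
time_s: 10.05
tcp_pos: [0.5558, -0.1548, 0.1105]
orientation: [177.0, 90.0, -174.9]
contact_force: [-0.3, 0.4, -0.8]
opening: 0.439
t 10.05 tcp [ 0.5558 -0.1548  0.1105] jaw 8.11 x [-0. -0. -1.] F [-0.3  0.4 -0.8] T [ 0.01  0.01 -0.02] open 0.439 j [-22.  20.  94.  -0.  66. -31.]
tool delta rows [ 1.011 -0.004 -0.007]
271 [np.int64(16), np.int64(17), np.int64(17), np.int64(17), np.int64(17), np.int64(16), np.int64(16), np.int64(16), np.int64(16)] [236.5 237.  237.  237.  237.  237.5 237.5 237.5 237.5]
[ 0.5557 -0.1548  0.      0.    ] [238.3 238.4 238.6 238.8 239.  239.2 239.3 239.5 239.8] 273.6229
[ 0.5557 -0.1598  0.      0.    ] [235.9 236.1 236.3 236.5 236.6 236.9 237.1 237.2 237.4] 274.24576
[ 0.5507 -0.1548  0.      0.    ] [237.9 238.1 238.3 238.4 238.7 238.9 239.1 239.2 239.4] 271.9388
```

View pics/near.png

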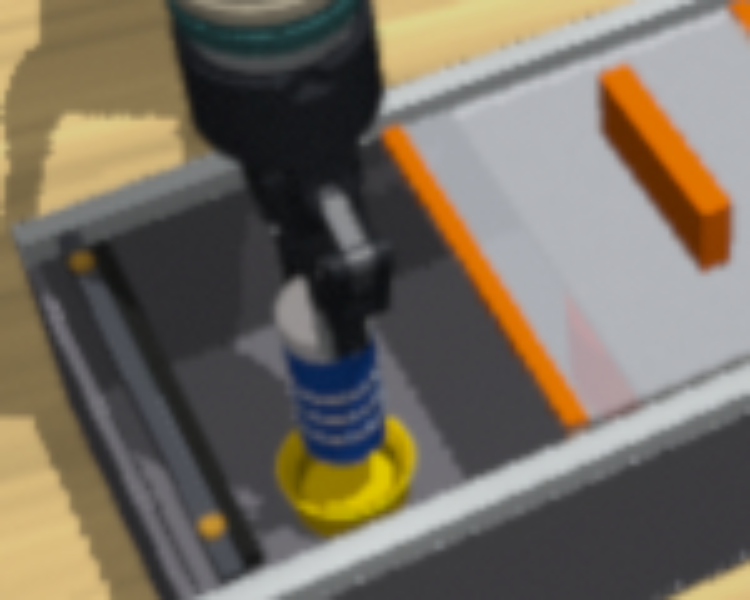

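The canister hangs over the cup (crop bottom 342,455; cup rim centre 346,472), aligned within a couple of mm. I'll lower it slowly.

```bash
python3 -m crank '[[0.1,0,0,0],[0.1,0,0,0],[0.1,0,0,0],[0.1,0,0,0],[0.1,0,0,0],[0.1,0,0,0],[0.1,0,0,0],[0.1,0,0,0]]'
python3 st.py .5555 -.155 0.07
```

```text
time_s: 10.95
tcp_pos: [0.5558, -0.1548, 0.0782]
orientation: [-77.9, 90.0, -69.8]
contact_force: [0.3, -0.6, -0.7]
opening: 0.438
t 10.95 tcp [ 0.5558 -0.1548  0.0782] jaw 8.11 x [ 0. -0. -1.] F [ 0.3 -0.6 -0.7] T [0.03 0.01 0.02] open 0.438 j [-22.  22.  97.  -0.  61. -31.]
tool delta rows [ 0.204 -0.003 -0.008]
```

```bash
python3 -m crank '[[0.05,0,0,0],[0.05,0,0,0],[0.05,0,0,0],[0.03,0,0,0],[0,0,0,0],[0,0,0,0],[0,0,0,0],[0,0,0,0]]'
python3 st.py .5555 -.155 0.07
```

```text
time_s: 11.75
tcp_pos: [0.5559, -0.1548, 0.0714]
orientation: [-40.3, 90.0, -32.2]
contact_force: [0.8, -0.5, -0.4]
opening: 0.441
t 11.75 tcp [ 0.5559 -0.1548  0.0714] jaw 8.11 x [ 0. -0. -1.] F [ 0.8 -0.5 -0.4] T [-0.05  0.05  0.03] open 0.441 j [-22.  22.  97.  -0.  61. -31.]
tool delta rows [ 0.036 -0.003 -0.009]
```

```bash
python3 -m crank '[[0.025,0,0,0],[0.025,0,0,0],[0,0,0,0],[0,0,0,0],[0.025,0,0,0],[0,0,0,0],[0,0,0,0],[0,0,0,0]]'
python3 st.py .5555 -.155 0.07
```

```text
time_s: 12.55
tcp_pos: [0.5561, -0.1553, 0.07]
orientation: [-53.0, 89.9, -44.9]
contact_force: [-1.8, -0.4, 10.5]
opening: 0.442
t 12.55 tcp [ 0.5561 -0.1553  0.07  ] jaw 8.12 x [ 0.001 -0.001 -1.   ] F [-1.8 -0.4 10.5] T [-0.04  0.51 -0.01] open 0.442 j [-22.  22.  98.  -0.  60. -31.]
tool delta rows [-0.001  0.01  -0.014]
```

```bash
python3 -m crank '[[-0.02,0,0,0],[0,0,0,0],[0,0,0,0],[0,0,0,0],[0,0,0,0],[0,0,0,0],[0,0,0,0],[0,0,0,0]]' 0 
python3 -m crank '[[-0.2,0,0,0],[-0.4,0,0,0],[-0.7,0,0,0],[-0.8,0,0,0],[-0.8,0,0,0],[-0.8,0,0,0],[-0.5,0,0,0],[0,0,0,0]]'
python3 st.py
python3 - <<'E'
from h import *
c=cap("scene");t=cap("top")
for k in(c,t):
    e=np.array([.555,-.1594,.102]); print(proj(k,e))
th=np.linspace(0,6.2832,40)
im=c["frame"][180:300,170:320,::-1]; im=cv2.resize(im,(750,600))
for z in(.102,):
    p=proj(c,np.c_[.555+.02*np.cos(th),-.1594+.02*np.sin(th),0*th+z]); cv2.polylines(im,[((p-[170,180]+.5)*5).astype(int)],True,(0,255,255),1)
cv2.imwrite("pics/rel.png",im)
E
```

```text
time_s: 13.35
tcp_pos: [0.5558, -0.1548, 0.0691]
orientation: [-81.2, 90.0, -73.1]
contact_force: [-0.4, -0.3, 0.1]
opening: 1.003
time_s: 14.15
tcp_pos: [0.5577, -0.1555, 0.2413]
orientation: [-30.9, 89.5, -22.8]
contact_force: [-0.0, 0.2, 0.2]
opening: 1.0
t 14.15 tcp [ 0.5577 -0.1555  0.2413] jaw 8.12 x [ 0.007 -0.003 -1.   ] F [-0.   0.2  0.2] T [-0.01  0.02  0.  ] open 1.0 j [-22.  15.  82.  -0.  82. -31.]
[[235.59791777 252.62051238]]
[[392.83997657 256.29428596]]
```

View pics/rel.png

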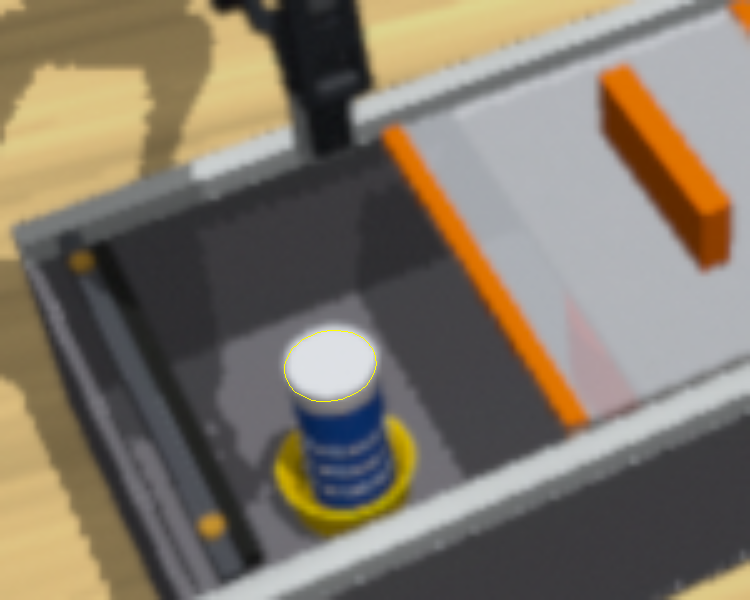

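Released, and the overlay puts the cap exactly where a fully seated canister's would be (crop 330,366). Now the door: close the fingers and go behind the handle.

```bash
python3 st.py 0.5242 0.0514 0.24; python3 -m crank '[[0,0.4,0,0],[0,0.7,0,0],[0,0.8,0,0],[0,0.8,0,0],[0,0.8,0,0],[0,0.8,0,0],[0,0.6,0,0],[0,0.32,0,0]]' 1 30
python3 st.py 0.5242 0.0514 0.141
```

```text
t 14.25 tcp [ 0.5556 -0.1547  0.2373] jaw 8.12 x [ 0. -0. -1.] F [-0.1  0.4  0.1] T [ 0.03 -0.02  0.07] open 1.0 j [-22.  15.  83.  -0.  82. -31.]
tool delta rows [-0.07   5.212 -0.05 ]
time_s: 15.05
tcp_pos: [0.5243, 0.0547, 0.2357]
orientation: [154.1, 89.8, 162.3]
contact_force: [-0.0, 1.1, -0.1]
opening: 0.003
t 15.05 tcp [0.5243 0.0547 0.2357] jaw 8.25 x [-0.003  0.001 -1.   ] F [-0.   1.1 -0.1] T [-0.04  0.03 -0.02] open 0.003 j [ -2.  11.  89.   0.  81. -10.]
tool delta rows [ 2.366 -0.086 -0.008]
```

```bash
python3 -m crank '[[0.3,0,0,0],[0.4,0,0,0],[0.5,0,0,0],[0.5,0,0,0],[0.4,0,0,0],[0.26,0,0,0],[0,0,0,0],[0,0,0,0]]'
python3 -m crank '[[0,-0.1,0,0],[0,-0.1,0,0],[0,-0.1,0,0],[0,-0.1,0,0],[0,-0.1,0,0],[0,-0.1,0,0],[0,-0.1,0,0],[0,-0.1,0,0]]'
python3 st.py 0.5242 0.0514 0.141
```

```text
time_s: 15.85
tcp_pos: [0.5265, 0.0514, 0.1425]
orientation: [-125.1, 90.0, -117.0]
contact_force: [-1.0, 0.0, 0.6]
opening: -0.001
time_s: 16.65
tcp_pos: [0.5309, 0.0199, 0.1427]
orientation: [-100.8, 90.0, -92.7]
contact_force: [0.2, 1.1, 0.2]
opening: -0.005
t 16.65 tcp [0.5309 0.0199 0.1427] jaw 8.11 x [-0. -0. -1.] F [0.2 1.1 0.2] T [0.   0.   0.01] open -0.005 j [ -5.  15.  97.  -0.  68. -13.]
tool delta rows [ 0.042  0.803 -0.054]
```

```bash
python3 -m crank '[[0,-0.1,0,0],[0,-0.1,0,0],[0,-0.15,0,0],[0,-0.2,0,0],[0,-0.2,0,0],[0,-0.2,0,0],[0,-0.2,0,0],[0,-0.2,0,0]]'
python3 st.py
python3 - <<'E'
from h import *
c=cap("scene");cv2.imwrite("pics/push.png",cv2.resize(c["frame"][130:310,160:400,::-1],(800,600)))
E
```

```text
time_s: 17.45
tcp_pos: [0.5385, -0.034, 0.1427]
orientation: [-92.9, 90.0, -84.8]
contact_force: [0.5, -0.1, -0.1]
opening: 0.005
t 17.45 tcp [ 0.5385 -0.034   0.1427] jaw 8.1 x [ 0. -0. -1.] F [ 0.5 -0.1 -0.1] T [0.04 0.   0.  ] open 0.005 j [-11.  15.  96.  -0.  68. -19.]
```

View pics/push.png

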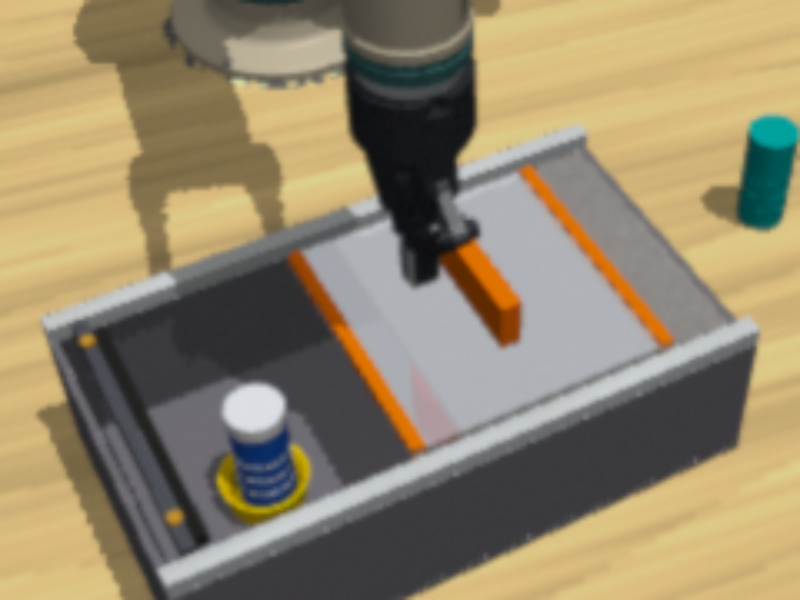

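The picture shows the finger tip (crop 425,275) on the -y side of the handle (480,285), with the door not moved. I need to reconcile this with the numbers.

```bash
python3 - <<'E'
from h import *
c=cap("scene"); t=cap("top"); g=lambda p:((p-[160,130]+.5)*800/240).round(0)
s=arm.read_state();print(s["tcp_pos"],s["contact_force"])
print("tcp in crop",g(proj(c,s["tcp_pos"])))
R=np.array([[.9898,-.1426],[.1426,.9898]]).T; R=np.array([[.9898,-.1426],[.1426,.9898]])
for hy in(.058,):
  for z in(.125,.165):
    P=[list(np.array([.5391,-.0504])+R@np.array([x,hy+y]))+[z] for x in(-.05,.05) for y in(-.008,.008)]
    print(z,g(proj(c,P)).tolist())
save(t,"top_push.png")
cv2.imwrite("pics/tp.png",cv2.resize(t["frame"][195:335,245:455,::-1],(800,533),interpolation=cv2.INTER_CUBIC))
f=c["frame"].astype(int); m=(f[...,0]>180)&(f[...,1]<150)&(f[...,2]<60); v,u=np.nonzero(m[185:245,285:325]); print("orange handle px",u.min()+285,u.max()+285,v.min()+185,v.max()+185)
E
```

```text
[ 0.5385714  -0.0338073   0.14265661] [ 0.12386834  0.6203149  -0.0442957 ]
tcp in crop [[425. 303.]]
0.125 [[435.0, 256.0], [456.0, 248.0], [504.0, 350.0], [525.0, 342.0]]
0.165 [[434.0, 214.0], [455.0, 206.0], [504.0, 309.0], [526.0, 301.0]]
orange handle px 298 324 185 222
```

View pics/tp.png

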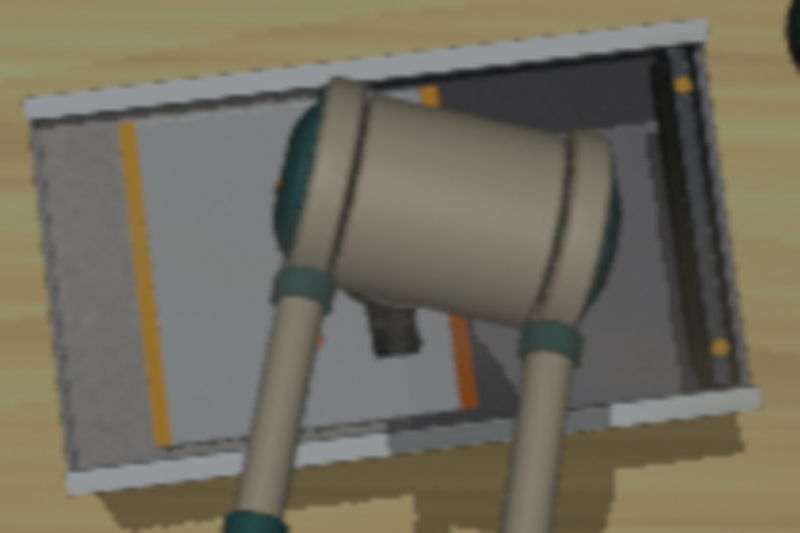

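The finger tip appears about 20 mm higher than the TCP figure, so it passed just over the handle (top at 165 mm) without touching it. I'll go back behind the handle and descend lower, feeling for contact.

```bash
python3 -m crank '[[-0.4,0,0,0],[-0.35,0,0,0],[0,0.6,0,0],[0,0.7,0,0],[0,0.65,0,0],[0,0,0,0],[0.4,0,0,0],[0.35,0,0,0]]'
python3 -m crank '[[0.05,0,0,0],[0.05,0,0,0],[0.05,0,0,0],[0.05,0,0,0],[0,0,0,0],[0,0,0,0],[0,0,0,0],[0,0,0,0]]'
python3 st.py
python3 - <<'E'
from h import *
c=cap("scene");im=cv2.resize(c["frame"][150:250,240:380,::-1],(784,560))
p=proj(c,arm.read_state()["tcp_pos"])[0]; q=((p-[240,150]+.5)*5.6).astype(int);print(q)
cv2.circle(im,[int(v) for v in q],3,(0,255,0),-1)
cv2.imwrite("pics/b.png",im)
E
```

```text
time_s: 18.4
tcp_pos: [0.5278, 0.0439, 0.1427]
orientation: [-35.3, 89.9, -27.1]
contact_force: [0.5, 0.5, 0.2]
opening: 0.003
time_s: 19.2
tcp_pos: [0.5276, 0.044, 0.1348]
orientation: [-27.4, 90.0, -19.3]
contact_force: [-0.4, -1.7, 0.0]
opening: 0.003
t 19.2 tcp [0.5276 0.044  0.1348] jaw 8.11 x [ 0. -0. -1.] F [-0.4 -1.7  0. ] T [ 0.03 -0.02 -0.03] open 0.003 j [ -3.  15.  98.  -0.  67. -11.]
[439 343]
```

View pics/b.png

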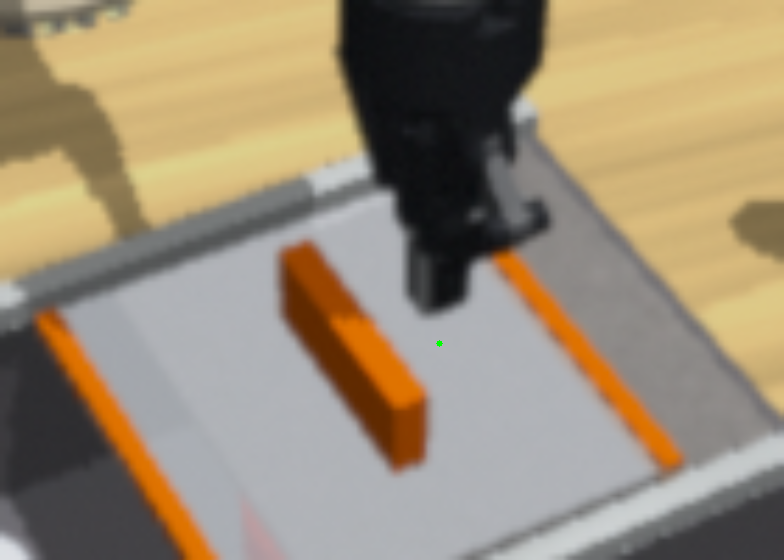

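```bash
python3 -m crank '[[0.05,0,0,0],[0.05,0,0,0],[0.05,0,0,0],[0.05,0,0,0],[0.05,0,0,0],[0,0,0,0],[0,0,0,0],[0,0,0,0]]'
python3 st.py
python3 -m crank '[[0.04,0,0,0],[0.04,0,0,0],[0.04,0,0,0],[0,0,0,0],[0,0,0,0],[0,0,0,0],[0,0,0,0],[0,0,0,0]]'
python3 st.py
```

```text
time_s: 20.05
tcp_pos: [0.5276, 0.044, 0.1248]
orientation: [-35.4, 90.0, -27.3]
contact_force: [0.2, -0.2, -1.2]
opening: -0.003
t 20.05 tcp [0.5276 0.044  0.1248] jaw 8.12 x [ 0. -0. -1.] F [ 0.2 -0.2 -1.2] T [0.   0.03 0.02] open -0.003 j [ -3.  15.  99.  -0.  66. -11.]
time_s: 20.85
tcp_pos: [0.5275, 0.044, 0.1199]
orientation: [-46.3, 90.0, -38.2]
contact_force: [-0.0, -0.4, -0.4]
opening: 0.001
t 20.85 tcp [0.5275 0.044  0.1199] jaw 8.11 x [ 0. -0. -1.] F [-0.  -0.4 -0.4] T [-0.04  0.    0.04] open 0.001 j [ -3.  16. 100.  -0.  65. -11.]
```

```bash
python3 -m crank '[[0,-0.1,0,0],[0,-0.1,0,0],[0,-0.08,0,0],[0,-0.08,0,0],[0,-0.08,0,0],[0,-0.08,0,0],[0,-0.08,0,0],[0,-0.08,0,0]]'
python3 st.py
```

```text
time_s: 21.65
tcp_pos: [0.5309, 0.0195, 0.1199]
orientation: [88.2, 89.7, 96.3]
contact_force: [-0.5, 7.5, 1.7]
opening: 0.002
t 21.65 tcp [0.5309 0.0195 0.1199] jaw 8.06 x [-0.001  0.005 -1.   ] F [-0.5  7.5  1.7] T [1.12 0.11 0.05] open 0.002 j [ -6.  16.  99.   0.  65. -14.]
```

```bash
python3 -m crank '[[0,-0.12,0,0],[0,-0.16,0,0],[0,-0.2,0,0],[0,-0.2,0,0],[0,-0.2,0,0],[0,-0.2,0,0],[0,-0.2,0,0],[0,-0.16,0,0]]'
python3 st.py
python3 -m crank '[[0,-0.15,0,0],[0,-0.15,0,0],[0,-0.15,0,0],[0,-0.15,0,0],[0,-0.15,0,0],[0,-0.1,0,0],[0,-0.1,0,0],[0,0,0,0]]'
python3 st.py
python3 - <<'E'
from h import *
t=cap("top");f=t["frame"];save(t,"p2.png")
h=cv2.cvtColor(f,cv2.COLOR_RGB2HSV); m=(h[...,0]>8)&(h[...,0]<22)&(h[...,1]>190)&(h[...,2]>100)
b=np.array([.5391,-.0504]); Y=np.array([-.1426,.9898]); X=np.array([.9898,.1426])
# sample along box y at several box x on door-plane z
for x in(-.085,-.07,.07,.085):
    ys=np.arange(-.2,.2,.001); P=[list(b+X*x+Y*y)+[.125] for y in ys]; p=np.round(proj(t,P)).astype(int)
    print(x,[round(float(y),3) for y,(u,v) in zip(ys,p) if m[v,u]])
E
```

```text
time_s: 22.45
tcp_pos: [0.5393, -0.0376, 0.1199]
orientation: [84.1, 89.7, 92.1]
contact_force: [0.7, 6.5, 2.0]
opening: 0.0
t 22.45 tcp [ 0.5393 -0.0376  0.1199] jaw 8.05 x [-0.     0.005 -1.   ] F [0.7 6.5 2. ] T [ 1.14 -0.09  0.  ] open 0.0 j [-12.  16.  98.   0.  65. -20.]
time_s: 23.25
tcp_pos: [0.5448, -0.0757, 0.1199]
orientation: [80.4, 89.8, 88.5]
contact_force: [0.9, 5.1, 1.9]
opening: 0.0
t 23.25 tcp [ 0.5448 -0.0757  0.1199] jaw 8.06 x [ 0.     0.004 -1.   ] F [0.9 5.1 1.9] T [ 0.85 -0.12  0.02] open 0.0 j [-15.  17.  97.   0.  66. -23.]
-0.085 []
-0.07 []
0.07 []
0.085 [-0.14, -0.139, -0.138, -0.137, -0.136]
```

```bash
python3 -m crank '[[0,-0.1,0,0],[0,-0.1,0,0],[0,-0.1,0,0],[0,-0.1,0,0],[0,-0.05,0,0],[0,-0.05,0,0],[0,0,0,0],[0,0,0,0]]'
python3 st.py
python3 -m crank '[[0,-0.025,0,0],[0,-0.025,0,0],[0,-0.025,0,0],[0,-0.025,0,0],[0,0,0,0],[0,0,0,0],[0,0,0,0],[0,0,0,0]]'
python3 st.py
python3 -m crank '[[0,-0.025,0,0],[0,-0.025,0,0],[0,-0.025,0,0],[0,-0.025,0,0],[0,0,0,0],[0,0,0,0],[0,0,0,0],[0,0,0,0]]'
python3 st.py
```

```text
time_s: 24.1
tcp_pos: [0.5476, -0.095, 0.1199]
orientation: [79.6, 89.7, 87.7]
contact_force: [-0.2, 5.5, 2.4]
opening: 0.0
t 24.1 tcp [ 0.5476 -0.095   0.1199] jaw 8.07 x [ 0.     0.004 -1.   ] F [-0.2  5.5  2.4] T [ 0.98 -0.08 -0.01] open 0.0 j [-17.  18.  96.   0.  66. -25.]
time_s: 24.9
tcp_pos: [0.5481, -0.0987, 0.1199]
orientation: [80.8, 89.7, 88.9]
contact_force: [0.6, 6.7, 2.6]
opening: 0.0
t 24.9 tcp [ 0.5481 -0.0987  0.1199] jaw 8.08 x [ 0.     0.005 -1.   ] F [0.6 6.7 2.6] T [ 0.97 -0.07  0.03] open 0.0 j [-18.  18.  96.   0.  66. -26.]
time_s: 25.7
tcp_pos: [0.5487, -0.1027, 0.1199]
orientation: [81.1, 89.7, 89.2]
contact_force: [-0.2, 5.6, 1.2]
opening: 0.004
t 25.7 tcp [ 0.5487 -0.1027  0.1199] jaw 8.08 x [ 0.     0.005 -1.   ] F [-0.2  5.6  1.2] T [ 1.11 -0.07  0.01] open 0.004 j [-18.  18.  96.   0.  66. -26.]
```

```bash
for i in 1; do python3 -m crank '[[0,-0.02,0,0],[0,-0.02,0,0],[0,-0.02,0,0],[0,-0.015,0,0],[0,0,0,0],[0,0,0,0],[0,0,0,0],[0,0,0,0]]'; done | grep -E "tcp|force"
python3 -m crank '[[0,-0.02,0,0],[0,-0.02,0,0],[0,-0.01,0,0],[0,0,0,0],[0,0,0,0],[0,0,0,0],[0,0,0,0],[0,0,0,0]]' | grep -E "tcp|force"
```

```text
tcp_pos: [0.5492, -0.1056, 0.12]
contact_force: [0.3, 7.0, 2.0]
tcp_pos: [0.5493, -0.1066, 0.1199]
contact_force: [1.0, 9.2, 2.3]
```

```bash
python3 -m crank '[[0,-0.025,0,0],[0,0,0,0],[0,0,0,0],[0,0,0,0],[0,0,0,0],[0,0,0,0],[0,0,0,0],[0,0,0,0]]' | grep -E "tcp|force"
```

```text
tcp_pos: [0.5494, -0.1071, 0.12]
contact_force: [0.0, 9.9, 2.9]
```

```bash
python3 -m crank '[[0,-0.025,0,0],[0,0,0,0],[0,0,0,0],[0,0,0,0],[0,0,0,0],[0,0,0,0],[0,0,0,0],[0,0,0,0]]' | grep -E "tcp|force"
```

```text
tcp_pos: [0.5494, -0.1075, 0.12]
contact_force: [1.1, 10.8, 2.2]
```

```bash
python3 -m crank '[[0,-0.025,0,0],[0,-0.025,0,0],[0,0,0,0],[0,0,0,0],[0,0,0,0],[0,0,0,0],[0,0,0,0],[0,0,0,0]]' | grep -E "tcp|force"
```

```text
tcp_pos: [0.5495, -0.1084, 0.12]
contact_force: [-0.4, 13.4, 3.5]
```

```bash
python3 -m crank '[[0,-0.025,0,0],[0,-0.01,0,0],[0,0,0,0],[0,0,0,0],[0,0,0,0],[0,0,0,0],[0,0,0,0],[0,0,0,0]]' | grep -E "tcp|force"; python3 - <<'E'
from h import *
for i in range(3):
    cap("top"); print(arm.read_state()["contact_force"].round(1),arm.read_state()["tcp_pos"].round(4))
E
```

```text
tcp_pos: [0.5496, -0.1087, 0.12]
contact_force: [-0.7, 16.5, 4.9]
[-0.2 15.7  3.9] [ 0.5496 -0.1088  0.12  ]
[-0.3 16.4  3.5] [ 0.5496 -0.1087  0.12  ]
[ 0.7 16.7  4.1] [ 0.5496 -0.1087  0.12  ]
```

The push is about 16 N with the seal engaged. I back off gently, rise, and check.

```bash
python3 -m crank '[[0,0.05,0,0],[0,0.05,0,0],[0,0.05,0,0],[0,0.1,0,0],[0,0.2,0,0],[0,0.3,0,0],[0,0.2,0,0],[0,0,0,0]]' | grep -E "tcp|force"
python3 -m crank '[[-0.3,0,0,0],[-0.5,0,0,0],[-0.6,0,0,0],[-0.6,0,0,0],[-0.6,0.2,0,0],[-0.5,0.8,0,0],[0,0.9,0,0],[0,0.9,0,0]]' >/dev/null
python3 -m crank '[[0,0.9,0,0],[0,0.9,0,0],[0,0.9,0,0],[0,0.9,0,0],[0,0.9,0,0],[0,0.5,0,0],[0,0,0,0],[0,0,0,0]]'
python3 - <<'E'
from h import *
c=cap("scene");t=cap("top")
a=cv2.resize(c["frame"][160:340,150:400,::-1],(550,396)); b=cv2.resize(t["frame"][190:335,240:460,::-1],(800,527))
a=cv2.resize(c["frame"][:,:,::-1][100:340,100:500],(480,288)); b=cv2.resize(t["frame"][190:335,240:460,::-1],(460,303))
b2=cv2.resize(t["frame"][195:320,380:450,::-1],(320,571))
L=np.vstack([a,cv2.resize(b,(480,303))]); cv2.imwrite("pics/end.png",np.hstack([L,cv2.resize(b2,(320,591))]))
E
```

```text
tcp_pos: [0.5443, -0.0767, 0.1199]
contact_force: [-1.0, 0.5, 0.3]
time_s: 33.05
tcp_pos: [0.5011, 0.2305, 0.2445]
orientation: [-51.1, 89.9, -42.9]
contact_force: [-0.2, -0.6, 0.7]
opening: 0.004
```

View pics/end.png

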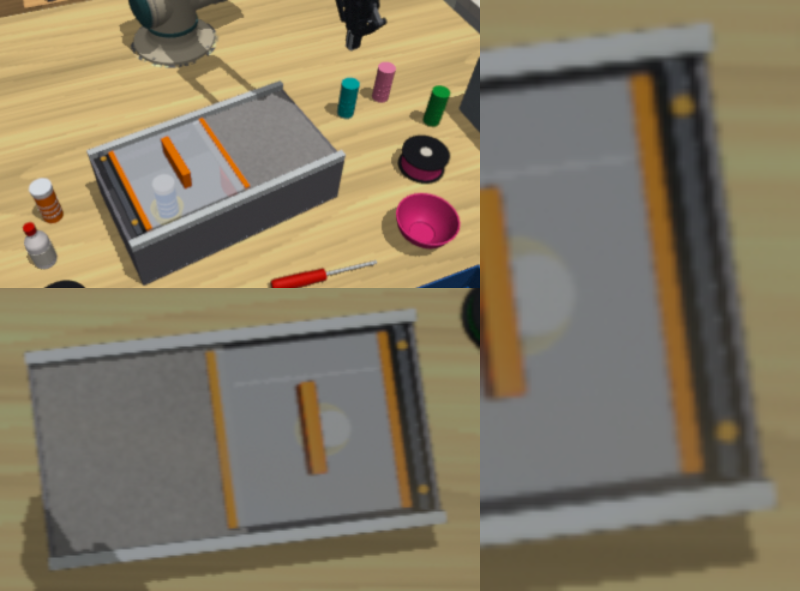

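The door's orange edge (crop 672,300) lies against the black seal strip (685,300). The canister stands upright under the clear door, and the bystanders are where they were. Handing in.

```bash
python3 -c "
from station import arm
print(arm.hand_in())"
```

```text
the job is handed in; nothing more can be done
None
```

The blue canister stands upright in the yellow cup, the door is closed against the seal, and the job was handed in at about 33 s of the 69 s allowed.

- **Canister:** The gripper met the cup floor at the expected height (TCP z 0.070 m). After release, the cap matched the outline predicted for a fully seated canister.
- **Door:** Drag was about 6–7 N. From the seal onward, the force rose about 3 N per mm to about 16 N, with the seal squeezed about 2.8 mm. I then backed off. The last picture shows the door's edge against the seal, the robot clear of everything, and the bystanders in view unmoved. The wrench was outside that picture and the green spool only partly in it, but the arm did not go near either.
- **What disagreed:** My first push passed over the handle without touching it. The pictures showed the shut fingertips about 20–25 mm higher than the stated TCP. I went back, lowered the fingers and pushed again; nothing was disturbed.
- **Not measured:** The seal's final squeeze after springing back was not measured directly.

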